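# Set the price ticket and raise the telescopic ticket stand

### The arm

A 7-joint arm with a two-finger parallel gripper is mounted at the origin on the work surface. World frame = base frame: x ahead of the robot, y to its left, z up, the work surface at z = 0. Lengths are in mm, angles in rad, forces in N, time in s.
With the tool pointing down it reaches from about 425 to 1025 mm from the base axis. Payload 3.6 kg.
Tool frame: the origin (TCP) lies between the finger pads; the fingertips stand 11 mm ahead of it and the grasp point (between the pads) lies 8 mm behind it (env.nose_length is the distance from the TCP to the fingertips, in mm); z points along the fingers, y is the line along which they close (so a half turn about z gives the same grasp; the last joint's range is limited). The gripper opens to 85 mm and grips with 20 to 120 N. Pads are 22 mm wide; open, the fingers measure 114 mm over their backs; the gripper's body (76 mm by 85 mm) begins 54 mm behind the grasp point. The pads swing forward as they close: fully open they stand 13 mm farther back than shut.
Start: joints at [-1.427, 0.591, 0.048, 1.609, -0.033, 0.943, -0.034], TCP at [170.779, 704.602, 242.302] pointing down, gripper open.
Joint ranges: [-2.69, 2.69], [-0.47, 2.24], [-1.27, 1.36], [0.19, 2.51], [-1.53, 4.68], [0.08, 2.07], [-3.09, 3.09]. Speed limits (rad/s): [2.57, 2.57, 3.14, 3.14, 3.14, 3.14, 3.14].

### API

Orientations are given as a rotation vector (axis times angle).
In Python, from rig import readout, cams, order, models, env gives the robot as it stands.
- The arm moves only by the shell command python3 -m jog FILE, which reads ROWS from the file FILE. ROWS is one flat JSON list of numbers that holds 1 to 5 rows one after another, with no inner brackets; each row has 7 numbers: dx, dy, dz in shares of the most that a row can go, 1 being 50 mm, then a rotation vector rx, ry, rz in a scale on which 1.0 is pi rad, then the finger opening in mm; each row shifts and turns the commanded pose from where the row before left it, along the tool's axes as they then stand; what a row does not reach is not made up. A row lasts 1/10 s, in which the tool goes at most 50 mm and 0.15 rad, less where a joint would pass 70% of its speed; a pose out of reach is approached as far as the arm can. The fingers move at their own pace and stop on an object; the grip force is fixed at half the most. Time passes only in rows, so rows that do not move let the fingers close. It prints the time, the measured TCP pose, the force, the opening and the grip force at its end. Shift and turn numbers lie between -1 and 1, and a call with a number outside is refused. Input that does not fit is refused with a message, and nothing moves.
- readout.get_state(): the state, without advancing time (a new reading comes with each control period).
- cams.read_camera(name): name is "side" or "top" or "wrist"; returns (picture, depth): 480x640x3 uint8, red, green, blue; 480x640 float32, mm along the optical axis (not along the pixel's ray), 0 where there is no reading.
- cams.get_calibration(name): a dict with "fovy" (degrees; the focal length in pixels is half the picture's height over the tangent of half this angle, whatever the lens; pixels are square), "cx", "cy" (the principal point, pixels), "R" (3x3) and "t" (3): a world point X has camera coordinates R X + t. Camera axes: x right, y down, z forward; pixel columns grow to the right and rows downward; lengths in mm; the calibration is good to about 2 mm. The wrist camera is an equidistant fisheye: a pixel r from the principal point sees the ray r / f radians off the axis. A picture is of the moment at which its call begins: read the wrist's pose just before it. get_calibration takes no time and is no camera call; for the wrist camera it gives the pose at the moment of the call.
- order.job_done(): hands the job in; it is judged then, once.
Trained networks look in the newest picture that a camera, given by its name, has taken for a name from the list of things; names that differ only in an ending like _2 or _b are one class to them, and where a whole thing is asked for, a point or a joint stands for the part that bears it (a point fixed in the world has none). Each returns a list of dicts, best first, with "score" (0 to 1); they miss things now and then, are a little off and sometimes report something else, mostly with a low value. They report only what shows in the picture. A call takes as long as a camera call. They do not tell look-alikes from the thing itself.
- models.find_in(camera, name): "extent" ([left, top, right, bottom] as shares, 0 to 1, of the picture: columns of its width, rows of its height, round what is visible of it).
- models.cut_out(camera, name): "region" (480x640 bool, what is visible of it) and "extent" ([left, top, right, bottom] as shares, 0 to 1, of the picture: columns of its width, rows of its height, round what is visible of it).
The state is a dict: "time_s": time; "q": joint angles; "qd": joint speeds; "joint_torque": joint torques, N m; "tcp_pos": TCP position; "tcp_rot": TCP orientation; "wrist_force": force on the tool from outside, world axes, zero at the start; "ft_torque": the same for the moment, N m; "grip_width": finger opening in mm; "finger_force": force on a finger pad.
Only numpy, scipy, OpenCV 4.12 (cv2) and the standard library are available. Lean on these libraries where they do the work, as an engineer would, in place of code of your own. Each camera call takes 0.05 s, during which the arm holds its last target. There are 200 camera calls.

### The job

Stand the loose price-ticket block in the empty pocket of the telescopic stand's tray, its sloping slate face looking the same way as the ticket already fixed in the other pocket, and let go of it. Then pinch the stand's grip so that its release button is pressed in, pull the tray straight up past the first stop to the second stop, and finish while still holding it fully extended, with the ticket still in its pocket. Leave the other things on the counter where they are.

Things in the scene. Friction and masses are not known exactly. Their poses are not given: they have to be found in the camera images.
- ticket: loose price-ticket block, 40 to 85 g: pale wood wedge, 36 mm deep (x), 40 mm wide (y), 40 mm tall; a black slate panel on its sloping face looks to its +x and up. Its two ends (+y and -y faces, 40 mm apart) are flat and parallel: grip these. Origin: centre of the underside, z up. Stands on the counter at any yaw, near a small tub and a small cheese
- ticket_front (a point): point on the ticket's low front edge face: 18 mm ahead of its origin along its x, 7 mm above the underside
- mast: telescopic ticket stand fixed to the counter: steel foot disc 140 mm wide, 12 mm high; column 40 mm wide, 100 mm tall; on it a head that rises: plate 100 to 108 mm up (collapsed), with a black grip block over the column and a tray of two pockets overhanging to +x. Origin: centre of the foot's underside; z up; x points roughly away from the robot (within 25 degrees)
- grip (a point): centre of the grip, a black upright block 30 x 30 x 46 mm on the head: 28 mm above the plate, 18 mm below the grip's top, 136 mm above the counter when collapsed; rises with the head. Axes as the stand's. The steel release button (16 x 18 mm) stands 7 mm proud of its +y side at this height: a pinch along y (37 mm wide, 30 mm when pressed) presses it
- release (a joint): the release button, 0 out, 0.007 m fully in; spring, 2.5 N at first to 6 N fully in. A catch keeps the head down unless the button is in by more than about 4.5 mm while the head starts to rise; after the first 10 mm it no longer matters
- upper (a joint): rise of the head out of the middle tube, 0 collapsed to 0.075 m at its stop (the first stop); it moves first and easily (about 4 N with its weight) and sinks back if let go
- lower (a joint): rise of the middle tube out of the column, 0 to 0.075 m at its stop; it follows when the head is pulled on beyond the first stop, taking about 10 N in all, and ends firmly at the second stop: head 0.150 m above collapsed
- pocket (a point): centre of the floor of the empty pocket (58 mm ahead of the grip axis, 36 mm to its +y side, 108 mm above the counter when collapsed); rises with the head; axes as the stand's. Pocket 48 mm (x) by 50 mm (y) inside, walls 6 mm high; a 22 mm wide bar separates the pockets
- set_ticket (a point): centre of the underside of the ticket fixed in the other pocket (58 mm ahead of the grip axis, 36 mm to its -y side), of the same shape as the loose one; its slope looks to +x of this frame
- tub: bystander, leave alone: small white-lidded round tub, 60 mm diameter, 55 mm tall; origin at the underside
- cheese: bystander, leave alone: small cheese block 60 x 45 x 35 mm; origin at the underside
- tall_tub: bystander, leave alone: round tub, 76 mm diameter, 85 mm tall; origin at the underside
- salami: bystander, leave alone: upright dark-red salami piece, 64 mm diameter, 100 mm tall; origin at the underside
- pick_cup: bystander, leave alone: small white cup, 60 mm diameter, 60 mm tall; origin at the underside
- spatula: bystander, leave alone: spatula lying flat; origin at the underside
- cheese_half: bystander, leave alone: cheese block 110 x 80 x 70 mm; origin at the underside
Things that resemble listed ones, but are neither listed nor needed, are in the scene too. What is shaped like the mast but blue, green or pink is not meant.

How it is judged:
By the outcome, as a careful person would: the job done as asked, in the order asked, and still so for the second after the job is handed in, while the arm keeps its last pose, push and grip.
It also fails if it takes over 58 s, if anything falls off the work surface, if the arm or the gripper's body presses on something with over 40 N, if the wrist force passes 120 N, or if a joint passes its speed limit or range.

## Working session

There is one attempt and no reset: what is moved stays moved. The work goes in short steps, Python scripts to look and compute and a shell command to move; the robot and the scene stay as the last step left them, time stands still between calls to the robot, and variables do not carry over. Pictures are saved under pics/ and viewed, at most 10 in all, crops included, and the job is handed in when it is done.

```bash
mkdir -p pics; ls; python3 - <<'E'
from rig import readout,cams,order,models,env
import cv2
for n in ["top","side"]:
    p,d=cams.read_camera(n); cv2.imwrite(f"pics/{n}0.png",p[:,:,::-1])
    c=cams.get_calibration(n); print(n,c)
    for k in ["ticket","mast","grip","set_ticket","tub","cheese"]:
        r=models.find_in(n,k)
        print(k,[(round(x["score"],2),[int(a*b) for a,b in zip(x["extent"],[640,480]*2)]) for x in r[:4]])
print(readout.get_state())
E
```

```text
pics
top {'fovy': 49.964834343888825, 'cx': 324.513341421659, 'cy': 254.03296631017056, 'R': array([[ 0.02010335, -0.99977427,  0.00687449],
       [-0.98999061, -0.02086639, -0.13958216],
       [ 0.1396941 , -0.00399961, -0.99018663]]), 't': array([ -75.36936341,  515.52267888, 1125.24231381])}
ticket [(0.61, [145, 239, 169, 262])]
mast [(0.83, [320, 88, 388, 175]), (0.76, [137, 323, 218, 402]), (0.6, [327, 181, 393, 260]), (0.59, [264, 285, 332, 357])]
grip [(0.96, [263, 282, 328, 340]), (0.93, [141, 328, 213, 391]), (0.91, [321, 83, 388, 141]), (0.62, [329, 178, 395, 238])]
set_ticket [(0.8, [322, 87, 387, 144]), (0.79, [141, 328, 212, 392]), (0.77, [264, 282, 328, 342]), (0.73, [331, 182, 392, 232])]
tub [(0.75, [205, 266, 234, 295]), (0.74, [144, 236, 167, 260]), (0.41, [458, 191, 505, 311])]
cheese [(0.73, [212, 196, 240, 233])]
side {'fovy': 54.69552530641306, 'cx': 317.8314736140491, 'cy': 237.16342769923278, 'R': array([[-0.99138332, -0.13080587, -0.00699532],
       [-0.09034918,  0.72147457, -0.68652129],
       [ 0.09484796, -0.67997373, -0.72707605]]), 't': array([ 519.
[... 561 characters left out ...]
ay([-1.4264746 ,  0.59115378,  0.04840741,  1.60848351, -0.03331083,
        0.94268163, -0.03370397]), 'qd': array([-9.57711686e-05,  1.34940045e-04,  3.89911859e-04, -6.17233416e-04,
       -6.23133398e-04,  1.59528181e-03, -4.64374060e-04]), 'joint_torque': array([-2.63682177e-04, -5.48463678e+01,  1.54560361e+00, -1.98488045e+01,
        9.38439101e-03,  1.31795692e-03,  8.76469500e-06]), 'tcp_pos': array([170.80238055, 704.61429293, 242.34220533]), 'tcp_rot': array([3.72660299e-01, 3.11938640e+00, 1.23071164e-04]), 'wrist_force': array([ 0.22962068,  0.27620821, -1.26245915]), 'ft_torque': array([0.01688746, 0.04350776, 0.01378879]), 'finger_force': 0.0, 'grip_width': 85.42870732520751}
```

View pics/top0.png

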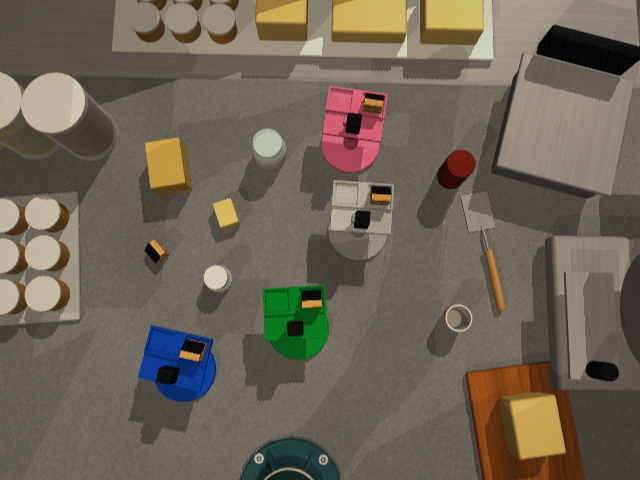

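View pics/side0.png

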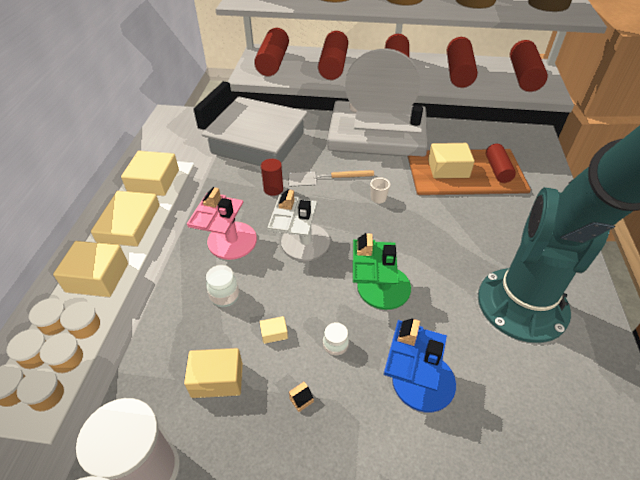

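The top view shows four stand-like things: pink (355,128), steel/white (362,220), green (296,320) and blue (178,363). The steel/white one is the mast, since the coloured ones are excluded. The loose wood wedge with a slate face is at (156,251), near the white-lidded tub (217,279) and the small cheese (226,213). I'll enlarge both crops and measure.

```bash
cat > h.py <<'E'
import numpy as np, cv2
from rig import readout,cams,order,models,env
from scipy.spatial.transform import Rotation as Ro
def cloud(n):
    p,d=cams.read_camera(n); c=cams.get_calibration(n)
    f=240/np.tan(np.radians(c["fovy"])/2)
    v,u=np.mgrid[:480,:640]; x=(u-c["cx"])/f; y=(v-c["cy"])/f
    if n=="wrist":
        r=np.hypot(x,y)+1e-9; s=np.tan(np.minimum(r,1.5))/r; x=x*s;y=y*s
    P=np.dstack([x*d,y*d,d]).astype(float)
    W=(P-c["t"])@c["R"]; W[d==0]=np.nan
    return p,d,W
E
python3 - <<'E'
from h import *
p,d,W=cloud("top"); ps,ds,Ws=cloud("side")
a=cv2.resize(p[160:270,310:420],(390,390),interpolation=cv2.INTER_CUBIC); b=cv2.resize(p[226:276,131:181],(390,390),interpolation=cv2.INTER_CUBIC)
cc=cv2.resize(ps[375:415,282:322],(390,390)) ; 
cv2.imwrite("pics/crop1.png",np.hstack([a,b])[:,:,::-1])
def roi(W,p,cx,cy,r):
    m=(np.hypot(W[...,0]-cx,W[...,1]-cy)<r)
    return W[m],p[m].astype(int)
for n,WW,pp in(("top",W,p),("side",Ws,ps)):
    c0=W[220,362]; Q,C=roi(WW,pp,c0[0],c0[1],120)
    z=Q[:,2]; print(n,c0,np.histogram(z,np.arange(-10,175,8))[0])
    g=(z>142)&(C.sum(1)<150); print("grip top",Q[g].mean(0),g.sum(),np.median(Q[g],0))
    pl=(z>98)&(z<118)&(C.sum(1)>300); print(cv2.minAreaRect(Q[pl][:,:2].astype(np.float32)),np.median(z[pl]))
    ft=(z>6)&(z<20); print("foot",cv2.minAreaRect(Q[ft][:,:2].astype(np.float32)),ft.sum())
    t0=W[251,156]; Q,C=roi(WW,pp,t0[0],t0[1],45); z=Q[:,2]; m=z>8
    sl=m&(C.sum(1)<120); wd=m&(C[:,0]-C[:,2]>40)
    print("ticket",t0,"all",Q[m].mean(0),cv2.minAreaRect(Q[m][:,:2].astype(np.float32)),"slate",Q[sl].mean(0),sl.sum(),"wood",Q[wd].mean(0),wd.sum(),"zmax",z.max())
    # slate plane normal
    s=Q[sl]; s=s-np.median(s,0); s=s[np.abs(s).max(1)<30]; nrm=np.linalg.svd(s)[2][2]; nrm*=np.sign(nrm[2]); print("normal",nrm,np.degrees(np.arctan2(nrm[1],nrm[0])))
    for k in["tub","cheese"]:
        pass
E
```

```text
top [ 572.15519545 -139.45317231  154.47549012] [ 748 3262 1022  256    7    8    8    6    6    3    3    0    0    9
 1510  896   48   77   88  236  202    1    0]
grip top [ 587.2627892  -147.13936175  151.61897892] 275 [ 580.32178706 -143.54881059  152.7154944 ]
((609.3494262695312, -142.001708984375), (130.20632934570312, 108.9684066772461), 87.12582397460938) 108.93325367430333
foot ((552.9867553710938, -128.56976318359375), (206.6932373046875, 158.56939697265625), 68.53446197509766) 1277
ticket [516.08151573 315.31835009  34.86607974] all [515.49423387 317.16361012  31.55623539] ((515.705322265625, 320.5211181640625), (42.683013916015625, 36.32875061035156), 43.38725662231445) slate [511.36317028 324.84348238  32.13461248] 149 wood [519.47495144 310.19250169  31.5602493 ] 179 zmax 44.411037833922485
normal [-0.49073465  0.52572721  0.69483121] 133.02832303092453
side [ 572.15519545 -139.45317231  154.47549012] [ 615 1700  992  111   24   21   19   10    4    2    1    0    0   30
  728  372   61   71   75  127   87    0    0]
grip top [ 589.26055344 -143.83833811  150.9746009 ] 118 [ 580.79262659 -138.98648506  152.15894253]
((611.20751953125, -140.3093719482422), (135.08465576171875, 108.84774017333984), 86.88163757324219) 108.17751302315409
foot ((578.874755859375, -128.4665985107422), (144.8034210205078, 151.86831665039062), 12.917142868041992) 1095
ticket [516.08151573 315.31835009  34.86607974] all [518.28527586 324.35894227  29.43874327] ((518.57861328125, 321.1905822753906), (41.103546142578125, 37.55833435058594), 43.90883255004883) slate [513.1582341  325.9800787   29.99756334] 209 wood [523.50058615 322.29315079  28.91454366] 206 zmax 42.460947791430044
normal [-0.53389714  0.53253802  0.65677782] 135.07302068109067
```

View pics/crop1.png

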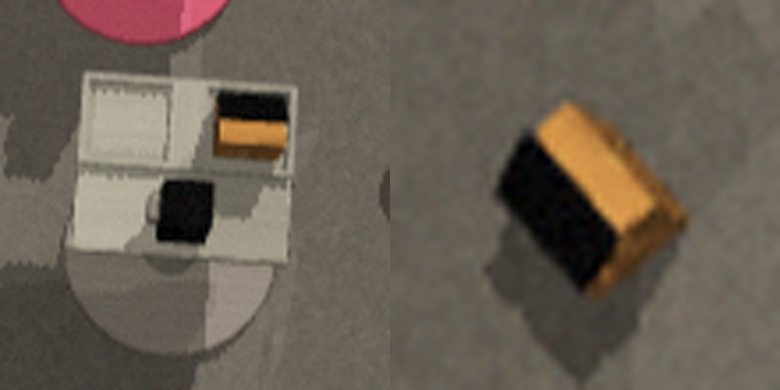

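Left crop: steel stand with a black grip (185,210), its button on the left (+y) side at (155,208), the fixed ticket top right (250,125) and the empty pocket top left (128,125). Right crop: the loose ticket, slate facing lower left (yaw about 134°). Both fit the description, so I'm moving over the ticket.

The manual's scale: shifts go in shares of 50 mm and turns go in shares of pi rad. Converting my numbers, -38.8 mm is -0.776, -26.5 mm is -0.53.

```bash
echo '[-0.776,-0.53,0,0,0,0,85,-0.776,-0.53,0,0,0,0,85,-0.776,-0.53,0,0,0,0,85,-0.776,-0.53,0,0,0,0,85,-0.776,-0.53,0,0,0,0,85]' > mv.in && python3 -m jog mv.in; echo '[-0.776,-0.53,0,0,0,0,85,-0.776,-0.53,0,0,0,0,85,-0.776,-0.53,0,0,0,0,85,-0.776,-0.53,0,0,0,0,85,-0.776,-0.53,0,0,0,0,85]' > mv.in && python3 -m jog mv.in; echo '[-0.776,-0.53,0,0,0,0,85,0,0,0.2,0,0,0.0455,85,0,0,0.2,0,0,0.0455,85,0,0,0.2,0,0,0.0455,85,0,0,0.2,0,0,0.0455,85]' > mv.in && python3 -m jog mv.in
cat >> h.py <<'E'
def go(x,y,z,yaw):
    "remaining move in tool axes; yaw = wanted yaw of tool y axis, deg (mod 180)"
    s=readout.get_state(); R=Ro.from_rotvec(s["tcp_rot"]).as_matrix()
    Rt=np.column_stack([[np.cos(a),np.sin(a),0] for a in np.radians([yaw+90,yaw])]+[[0,0,-1]])
    for Q in (Rt,Rt*[-1,-1,1]):
        rv=Ro.from_matrix(R.T@Q).as_rotvec()
        if np.linalg.norm(rv)<1.6: print("rot",rv.round(4))
    print("lin",(R.T@(np.array([x,y,z])-s["tcp_pos"])).round(1),"tcp",s["tcp_pos"].round(1),"ytool yaw",np.degrees(np.arctan2(R[1,1],R[0,1])).round(2),"q",s["q"].round(2),"t",s["time_s"],"F",s["wrist_force"].round(1))
E
python3 - <<'E'
from h import *
go(517,321,60,43.6)
p,d,W=cloud("wrist"); cv2.imwrite("pics/w1.png",p[:,:,::-1])
r=models.cut_out("wrist","ticket")
for x in r[:3]:
    m=x["region"]; Q=W[m]; print(x["score"],np.array(x["extent"])*[640,480]*1 if 0 else x["extent"])
C=p.astype(int)
m=(np.hypot(W[...,0]-517,W[...,1]-321)<40)&(W[...,2]>4)&(W[...,2]<50)
Q=W[m];c=C[m];print(m.sum(),cv2.minAreaRect(Q[:,:2].astype(np.float32)),Q[:,2].max())
s=Q[c.sum(1)<120]; s=s-s.mean(0); n=np.linalg.svd(s)[2][2]; n*=np.sign(n[2]); print(n,np.degrees(np.arctan2(n[1],n[0])))
E
```

```text
time_s: 1.3
tcp_pos: [329.3, 528.7, 242.6]
tcp_rot: [0.372, 3.119, 0.001]
wrist_force: [0.5, 1.3, -0.6]
grip_width: 84.9
finger_force: 0.0
time_s: 1.8
tcp_pos: [486.7, 354.2, 242.7]
tcp_rot: [0.372, 3.119, 0.001]
wrist_force: [0.0, 0.3, 1.1]
grip_width: 85.4
finger_force: 0.0
time_s: 2.3
tcp_pos: [517.2, 320.7, 202.2]
tcp_rot: [1.247, 2.883, 0.001]
wrist_force: [-0.4, 0.1, -1.2]
grip_width: 84.9
finger_force: 0.0
rot [ 0.0006 -0.     -0.0063]
lin [  0.4  -0.  142.2] tcp [517.2 320.7 202.2] ytool yaw 43.24 q [-0.79  0.5   0.23  1.92 -0.16  0.74  0.29] t 2.3 F [-0.4  0.1 -1.2]
0.92 [0.4606, 0.3983, 0.5328, 0.504]
2326 ((516.5343017578125, 322.0441589355469), (39.877479553222656, 35.900569915771484), 43.3331184387207) 39.709743636309476
[-0.49710119  0.54437593  0.67568133] 132.40101325613253
```

In the tool's units: 45 mm is 0.9, -3.5 mm is -0.07.

```bash
echo '[-0.07,0.006,0.8,0,0,0,85,0,0,0.9,0,0,0,85,0,0,0.9,0,0,0,85,0,0,0.6,0,0,0,85,0,0,0.3,0,0,0,85]' > mv.in && python3 -m jog mv.in; echo '[0,0,0.12,0,0,0,85,0,0,0,0,0,0,30,0,0,0,0,0,0,30,0,0,0,0,0,0,30,0,0,0,0,0,0,30]' > mv.in && python3 -m jog mv.in;  echo '[0,0,0,0,0,0,30,0,0,0,0,0,0,30,0,0,0,0,0,0,30]' > mv.in && python3 -m jog mv.in; python3 -c "
from h import *
go(519.9,318.4,21,43.3)"
```

```text
time_s: 2.9
tcp_pos: [518.5, 318.0, 25.1]
tcp_rot: [-1.232, -2.887, 0.004]
wrist_force: [-0.3, -0.4, 1.2]
grip_width: 85.4
finger_force: 0.0
time_s: 3.4
tcp_pos: [520.8, 319.2, 23.2]
tcp_rot: [1.237, 2.886, 0.005]
wrist_force: [-0.4, -0.9, 6.5]
grip_width: 39.0
finger_force: 61.0
time_s: 3.7
tcp_pos: [520.9, 319.2, 23.2]
tcp_rot: [1.237, 2.886, 0.004]
wrist_force: [0.4, -0.3, 7.4]
grip_width: 38.7
finger_force: 61.1
rot [0.0034 0.0006 0.0054]
lin [ 0.1 -1.3  2.2] tcp [520.9 319.2  23.2] ytool yaw 43.61 q [-0.72  0.76  0.13  1.99 -0.24  0.4   0.36] t 3.7 F [ 0.4 -0.3  7.4]
```

In the tool's units: -50 mm is -1, -20 mm is -0.4.

```bash
echo '[0,0,-0.4,0,0,0,30,0,0,-1,0,0,0,30,0,0,-1,0,0,0,30,0,0,-1,0,0,0,30,0,0,-1,0,0,0,30]' > mv.in && python3 -m jog mv.in; echo '[-0.772,-0.422,0,0,0,0,30,-0.772,-0.422,0,0,0,0,30,-0.772,-0.422,0,0,0,0,30,-0.772,-0.422,0,0,0,0,30,-0.772,-0.422,0,0,0,0,30]' > mv.in && python3 -m jog mv.in; echo '[-0.772,-0.422,0,0,0,0,30,-0.772,-0.422,0,0,0,0,30,-0.772,-0.422,0,0,0,0,30,-0.772,-0.422,0,0,0,0,30,-0.772,-0.422,0,0,0,0,30]' > mv.in && python3 -m jog mv.in; for i in 1; do echo '[0,0,0,0,0,0.0474,30,0,0,0,0,0,0.0474,30,0,0,0,0,0,0.0474,30,0,0,0,0,0,0.0474,30,0,0,0,0,0,0.0474,30]' > mv.in && python3 -m jog mv.in; done;  echo '[0,0,0,0,0,0.0474,30,0,0,0,0,0,0.0474,30,0,0,0,0,0,0.0474,30,0,0,0,0,0,0.0474,30,0,0,0,0,0,0.0474,30]' > mv.in && python3 -m jog mv.in;  echo '[0,0,0,0,0,0.0474,30,0,0,0,0,0,0.0474,30,0,0,0,0,0,0.0474,30,0,0,0,0,0,0.0474,30,0,0,0,0,0,0.0474,30]' > mv.in && python3 -m jog mv.in; python3 - <<'E'
from h import *
go(634.6,-106.3,134,-93)
p,d,W=cloud("wrist"); cv2.imwrite("pics/w2.png",p[:,:,::-1])
C=p.astype(int); z=W[...,2]; s=readout.get_state()
m=(np.hypot(W[...,0]-610,W[...,1]+140)<95)
pl=m&(z>102)&(z<120)&(C.sum(2)>250); Q=W[pl]; print("plate",cv2.minAreaRect(Q[:,:2].astype(np.float32)),np.median(Q[:,2]),pl.sum())
g=(np.hypot(W[...,0]-580,W[...,1]+139)<32)&(z>150)&(z<162); Q=W[g]; print("griptop",cv2.minAreaRect(Q[:,:2].astype(np.float32)),g.sum(),np.median(Q[:,2]))
E
```

```text
time_s: 4.2
tcp_pos: [519.0, 318.1, 243.8]
tcp_rot: [1.237, 2.888, 0.001]
wrist_force: [0.3, 0.8, -0.4]
grip_width: 38.7
finger_force: 60.5
time_s: 4.7
tcp_pos: [576.1, 104.3, 241.9]
tcp_rot: [1.236, 2.888, 0.001]
wrist_force: [0.9, -0.5, -1.1]
grip_width: 39.3
finger_force: 60.6
time_s: 5.2
tcp_pos: [632.8, -108.2, 241.8]
tcp_rot: [1.237, 2.888, 0.001]
wrist_force: [1.0, -0.4, -0.6]
grip_width: 39.1
finger_force: 60.6
time_s: 5.7
tcp_pos: [632.5, -106.4, 241.6]
tcp_rot: [-2.21, -2.232, -0.001]
wrist_force: [-0.1, 0.4, 0.4]
grip_width: 39.1
finger_force: 60.4
time_s: 6.2
tcp_pos: [632.6, -106.2, 241.6]
tcp_rot: [-2.87, -1.275, -0.001]
wrist_force: [-0.4, -0.0, -0.8]
grip_width: 39.2
finger_force: 60.4
time_s: 6.7
tcp_pos: [632.7, -106.0, 241.6]
tcp_rot: [-3.137, -0.143, -0.0]
wrist_force: [-0.2, -0.1, -1.0]
grip_width: 38.7
finger_force: 60.4
rot [-0.001  -0.0003  0.1437]
lin [  1.9   0.5 107.6] tcp [ 632.7 -106.   241.6] ytool yaw -84.77 q [-0.48  0.65  0.9   1.83 -0.62  0.97 -0.79] t 6.7 F [-0.2 -0.1 -1. ]
plate ((611.209228515625, -140.9525604248047), (130.7313995361328, 108.2000732421875), 86.876953125) 107.80147646818067 10978
griptop ((0.0, 0.0), (0.0, 0.0), 0.0) 0 nan
  return _methods._mean(a, axis=axis, dtype=dtype,
  ret = ret.dtype.type(ret / rcount)
```

View pics/w2.png

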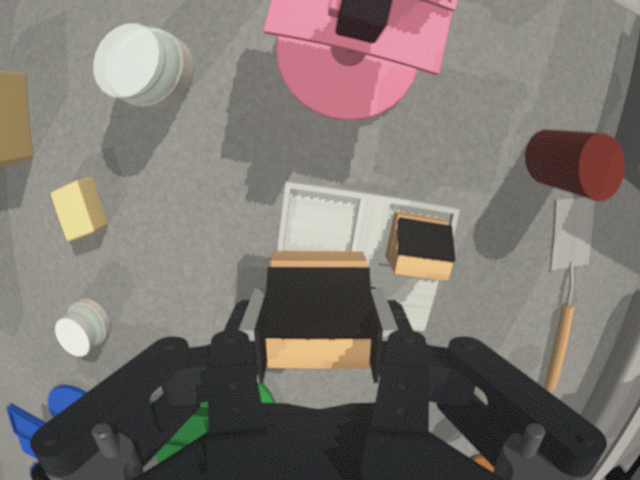

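The wrist view shows the held ticket at (318,305) with its slate looking up-image (+x). The fixed ticket at (425,245) looks the same way, and the empty pocket is at (320,220). I'm aligning the yaw and lowering.

In the tool's units: 35 mm is 0.7, 2.3 mm is 0.046, 0.1437 rad / 3.1416 = 0.0457.

```bash
echo '[0.046,0.006,0,0,0,0.0457,30,0,0,0.7,0,0,0,30,0,0,0.7,0,0,0,30,0,0,0.4,0,0,0,30,0,0,0.2,0,0,0,30]' > mv.in && python3 -m jog mv.in; echo '[0,0,0,0,0,0,30]' > mv.in && python3 -m jog mv.in; python3 - <<'E'
from h import *
go(635,-106.3,132,-93.1)
p,d,W=cloud("side"); cv2.imwrite("pics/s2.png",cv2.resize(p[160:280,240:360],(600,600),interpolation=cv2.INTER_CUBIC)[:,:,::-1])
E
```

```text
time_s: 7.25
tcp_pos: [634.0, -105.6, 139.3]
tcp_rot: [-3.139, 0.069, 0.005]
wrist_force: [0.6, 0.4, 0.4]
grip_width: 39.0
finger_force: 60.5
time_s: 7.35
tcp_pos: [634.5, -106.1, 140.3]
tcp_rot: [-3.14, 0.071, 0.003]
wrist_force: [-0.6, 0.0, -0.5]
grip_width: 38.9
finger_force: 60.5
rot [-0.0008  0.0022  0.0087]
lin [0.5 0.2 8.3] tcp [ 634.5 -106.1  140.3] ytool yaw -92.6 q [-0.43  0.77  0.82  1.89 -0.77  0.83 -0.8 ] t 7.35 F [-0.6  0.  -0.5]
```

View pics/s2.png

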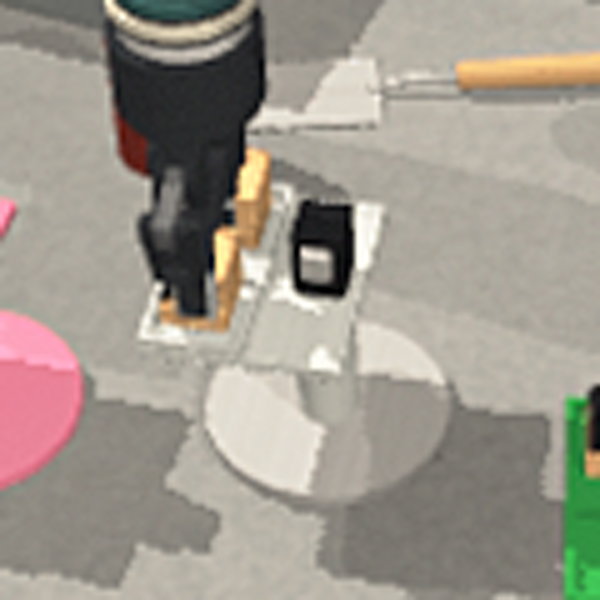

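The side crop shows the held ticket (205,300) just over the empty pocket and clear of its walls. I'm lowering until it touches.

In the tool's units: 4 mm is 0.08, 1.5 mm is 0.03, 0.009 rad / 3.1416 = 0.0029.

```bash
echo '[0.01,0.004,0.08,0,0,0.0029,30,0,0,0.03,0,0,0,30,0,0,0,0,0,0,30]' > mv.in && python3 -m jog mv.in; echo '[0,0,0.02,0,0,0,30,0,0,0,0,0,0,30]' > mv.in && python3 -m jog mv.in; echo '[0,0,0.02,0,0,0,30,0,0,0,0,0,0,30]' > mv.in && python3 -m jog mv.in;  echo '[0,0,0.02,0,0,0,30,0,0,0,0,0,0,30]' > mv.in && python3 -m jog mv.in
```

```text
time_s: 7.7
tcp_pos: [636.1, -106.9, 136.4]
tcp_rot: [3.14, -0.087, 0.002]
wrist_force: [0.4, -0.1, -0.7]
grip_width: 38.8
finger_force: 60.5
time_s: 7.9
tcp_pos: [635.8, -106.9, 135.0]
tcp_rot: [-3.14, 0.087, -0.0]
wrist_force: [0.6, 0.5, -0.6]
grip_width: 38.9
finger_force: 60.5
time_s: 8.1
tcp_pos: [635.7, -106.8, 133.7]
tcp_rot: [-3.14, 0.088, 0.0]
wrist_force: [0.2, 0.2, -0.5]
grip_width: 38.7
finger_force: 60.5
time_s: 8.3
tcp_pos: [635.7, -106.8, 132.7]
tcp_rot: [-3.14, 0.088, 0.0]
wrist_force: [-0.6, 0.8, -0.5]
grip_width: 38.9
finger_force: 60.5
```

In the tool's units: 1 mm is 0.02.

```bash
echo '[0,0,0.02,0,0,0,30,0,0,0,0,0,0,30]' > mv.in && python3 -m jog mv.in; echo '[0,0,0.02,0,0,0,30,0,0,0,0,0,0,30]' > mv.in && python3 -m jog mv.in; echo '[0,0,0.014,0,0,0,30,0,0,0,0,0,0,30]' > mv.in && python3 -m jog mv.in
```

```text
time_s: 8.5
tcp_pos: [635.7, -106.8, 131.7]
tcp_rot: [-3.14, 0.088, 0.0]
wrist_force: [-0.0, 0.1, -0.6]
grip_width: 38.7
finger_force: 60.5
time_s: 8.7
tcp_pos: [635.9, -107.0, 131.1]
tcp_rot: [-3.14, 0.088, -0.0]
wrist_force: [-1.1, 0.3, 2.4]
grip_width: 39.1
finger_force: 60.9
time_s: 8.9
tcp_pos: [635.9, -107.0, 131.0]
tcp_rot: [-3.14, 0.088, -0.001]
wrist_force: [-1.4, 0.3, 5.3]
grip_width: 38.8
finger_force: 61.5
```

Contact came at the expected floor height. I'm releasing and rising.

In the tool's units: -0.7 mm is -0.014.

```bash
echo '[0,0,-0.014,0,0,0,54,0,0,0,0,0,0,54,0,0,0,0,0,0,54]' > mv.in && python3 -m jog mv.in; echo '[0,0,-0.2,0,0,0,54,0,0,-0.6,0,0,0,54,0,0,-0.8,0,0,0,54,-0.6,0,-0.2,0,0,0,54,-0.2,0,0,0,0,0,54]' > mv.in && python3 -m jog mv.in; python3 - <<'E'
from h import *
p,d,W=cloud("wrist"); C=p.astype(int); z=W[...,2]
cv2.imwrite("pics/w3.png",p[:,:,::-1])
for nm,cx,cy in(("loose",640,-106.5),("set",636.5,-178.4)):
    m=(np.hypot(W[...,0]-cx,W[...,1]-cy)<32)&(z>117)&(z<152); Q=W[m]
    print(nm,m.sum(),cv2.minAreaRect(Q[:,:2].astype(np.float32)),Q[:,2].max())
pl=(np.hypot(W[...,0]-610,W[...,1]+140)<95)&(z>102)&(z<120)&(C.sum(2)>250); print("plate",cv2.minAreaRect(W[pl][:,:2].astype(np.float32)))
p,d,W=cloud("top"); z=W[...,2]; p2=p.copy()
g=(np.hypot(W[...,0]-580,W[...,1]+139)<28)&(z>150)&(z<165)&(p.astype(int).sum(2)<150); Q=W[g]; print("griptop",cv2.minAreaRect(Q[:,:2].astype(np.float32)) if g.any() else 0,g.sum())
go(580.3,-139.3,120,-93.1)
E
```

```text
time_s: 9.2
tcp_pos: [635.7, -106.8, 130.6]
tcp_rot: [3.14, -0.088, -0.0]
wrist_force: [-0.3, -1.0, -0.3]
grip_width: 53.9
finger_force: 0.0
time_s: 9.7
tcp_pos: [594.6, -105.8, 223.1]
tcp_rot: [3.14, -0.091, 0.004]
wrist_force: [-0.2, -0.5, -0.5]
grip_width: 53.6
finger_force: 0.0
loose 4421 ((637.53173828125, -105.60040283203125), (40.326332092285156, 36.041229248046875), 86.68461608886719) 147.65531212398525
set 4307 ((632.7970581054688, -177.33953857421875), (40.87894058227539, 36.10065460205078), 87.14616394042969) 147.3386052226116
plate ((608.6570434570312, -140.19723510742188), (130.75619506835938, 108.16973876953125), 87.21575927734375)
griptop ((576.8551635742188, -139.6410675048828), (28.899751663208008, 30.25123405456543), 89.60537719726562) 204
rot [-0.0014  0.0013 -0.0034]
lin [-11.6  35.8 100.7] tcp [ 594.  -104.4  220.7] ytool yaw -93.29 q [-0.52  0.64  0.94  1.94 -0.66  0.91 -0.87] t 9.8 F [0.2 0.5 0.1]
```

View pics/w3.png

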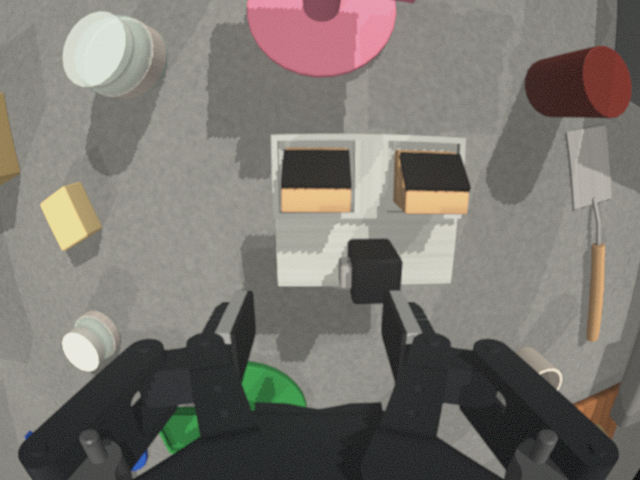

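The wrist view shows the ticket seated in the left pocket (316,182), its slate facing the same way as the fixed ticket (433,182). The grip is at (373,268) with its button on the left at (346,272). I'm moving over the grip with the fingers opened to 64 mm.

In the tool's units: 17.5 mm is 0.35, -8 mm is -0.16.

```bash
echo '[-0.16,0.35,0,0,0,0,64,-0.16,0.35,0,0,0,0,64,0,0,0,0,0,0,64,0,0,0,0,0,0,64]' > mv.in && python3 -m jog mv.in; python3 - <<'E'
from h import *
p,d,W=cloud("wrist"); C=p.astype(int); z=W[...,2]
for nm,cx,cy in(("loose",639,-106.5),("set",635.5,-178.4)):
    m=(np.hypot(W[...,0]-cx,W[...,1]-cy)<32)&(z>117)&(z<152); Q=W[m]
    print(nm,m.sum(),cv2.minAreaRect(Q[:,:2].astype(np.float32)))
g=(np.hypot(W[...,0]-579,W[...,1]+139)<30)&(z>149)&(z<160); Q=W[g]; print("griptop",cv2.minAreaRect(Q[:,:2].astype(np.float32)),g.sum())
go(578,-139.2,128,-93.1)
E
```

```text
time_s: 10.2
tcp_pos: [577.9, -139.5, 220.2]
tcp_rot: [3.14, -0.09, -0.001]
wrist_force: [0.0, -0.3, 0.7]
grip_width: 64.2
finger_force: 0.0
loose 4462 ((639.9208984375, -105.559814453125), (40.47688293457031, 36.212158203125), 86.59544372558594)
set 4499 ((635.4478149414062, -177.30015563964844), (40.733089447021484, 36.317359924316406), 87.0419692993164)
griptop ((579.84130859375, -138.5092315673828), (30.496593475341797, 29.56732177734375), 88.21979522705078) 2593
rot [-0.0002  0.0005 -0.002 ]
lin [-0.2  0.5 92.2] tcp [ 578.3 -138.7  220.2] ytool yaw -93.22 q [-0.46  0.63  0.94  1.95 -0.66  0.89 -0.81] t 10.25 F [-0.2 -0.1  1.6]
```

In the tool's units: 30 mm is 0.6, 1.3 mm is 0.026.

```bash
echo '[0.026,0,0.6,0,0,0,64,0,0,0.6,0,0,0,64,0,0,0.4,0,0,0,64,0,0,0.24,0,0,0,64,0,0,0,0,0,0,64]' > mv.in && python3 -m jog mv.in; echo '[0,0,0,0,0,0,45,0,0,0,0,0,0,45]' > mv.in && python3 -m jog mv.in; echo '[0,0,0,0,0,0,20,0,0,0,0,0,0,20,0,0,0,0,0,0,20,0,0,0,0,0,0,20,0,0,0,0,0,0,20]' > mv.in && python3 -m jog mv.in; python3 -c "
from h import *
go(579.8,-138.5,128,-93.1)"
```

```text
time_s: 10.75
tcp_pos: [578.8, -137.7, 127.1]
tcp_rot: [-3.14, 0.086, 0.005]
wrist_force: [-0.4, -0.1, 0.4]
grip_width: 64.0
finger_force: 0.0
time_s: 10.95
tcp_pos: [580.1, -139.1, 129.9]
tcp_rot: [3.14, -0.088, 0.003]
wrist_force: [-0.9, -1.2, 1.3]
grip_width: 44.9
finger_force: 0.0
time_s: 11.45
tcp_pos: [580.0, -140.2, 130.4]
tcp_rot: [3.139, -0.088, 0.004]
wrist_force: [-0.8, -1.7, 6.4]
grip_width: 29.3
finger_force: 61.2
rot [ 0.0016 -0.0028 -0.0018]
lin [-0.3 -1.7  2.4] tcp [ 580.  -140.2  130.4] ytool yaw -93.2 q [-0.37  0.73  0.81  2.01 -0.79  0.74 -0.7 ] t 11.45 F [-0.8 -1.7  6.4]
```

The button is pressed in (29.3 mm, 61 N). I'm starting to pull straight up.

In the tool's units: -5 mm is -0.1, -4 mm is -0.08.

```bash
echo '[0,0,-0.06,0,0,0,20,0,0,-0.08,0,0,0,20,0,0,-0.08,0,0,0,20,0,0,-0.08,0,0,0,20,0,0,-0.1,0,0,0,20]' > mv.in && python3 -m jog mv.in; echo '[0,0,-0.1,0,0,0,20,0,0,-0.1,0,0,0,20,0,0,-0.1,0,0,0,20,0,0,-0.1,0,0,0,20,0,0,-0.1,0,0,0,20]' > mv.in && python3 -m jog mv.in;echo '[0,0,-0.1,0,0,0,20,0,0,-0.1,0,0,0,20,0,0,-0.1,0,0,0,20,0,0,-0.1,0,0,0,20,0,0,-0.08,0,0,0,20]' > mv.in && python3 -m jog mv.in
```

```text
time_s: 11.95
tcp_pos: [579.9, -140.1, 149.1]
tcp_rot: [3.137, -0.088, 0.003]
wrist_force: [1.9, -4.2, -4.2]
grip_width: 29.4
finger_force: 60.1
time_s: 12.45
tcp_pos: [579.9, -140.1, 174.2]
tcp_rot: [3.137, -0.088, 0.003]
wrist_force: [2.2, -4.1, -4.0]
grip_width: 29.1
finger_force: 60.1
time_s: 12.95
tcp_pos: [579.9, -140.0, 198.2]
tcp_rot: [3.137, -0.088, 0.003]
wrist_force: [2.0, -3.9, -4.8]
grip_width: 28.9
finger_force: 60.1
```

The force is about 4 N and the head is rising. I'll go gently over the first stop (near TCP z 205) and on to the second (near 280).

In the tool's units: -2 mm is -0.04.

```bash
echo '[0,0,-0.04,0,0,0,20,0,0,-0.04,0,0,0,20,0,0,-0.04,0,0,0,20,0,0,-0.04,0,0,0,20,0,0,-0.04,0,0,0,20]' > mv.in && python3 -m jog mv.in; echo '[0,0,-0.06,0,0,0,20,0,0,-0.08,0,0,0,20,0,0,-0.08,0,0,0,20,0,0,-0.08,0,0,0,20,0,0,-0.08,0,0,0,20]' > mv.in && python3 -m jog mv.in;echo '[0,0,-0.08,0,0,0,20,0,0,-0.08,0,0,0,20,0,0,-0.08,0,0,0,20,0,0,-0.08,0,0,0,20,0,0,-0.08,0,0,0,20]' > mv.in && python3 -m jog mv.in; echo '[0,0,-0.08,0,0,0,20,0,0,-0.08,0,0,0,20,0,0,-0.08,0,0,0,20,0,0,-0.06,0,0,0,20,0,0,-0.04,0,0,0,20]' > mv.in && python3 -m jog mv.in
```

```text
time_s: 13.45
tcp_pos: [579.8, -139.9, 207.4]
tcp_rot: [3.137, -0.088, 0.003]
wrist_force: [4.8, -6.8, -10.5]
grip_width: 29.4
finger_force: 59.8
time_s: 13.95
tcp_pos: [579.8, -139.9, 226.2]
tcp_rot: [3.137, -0.088, 0.003]
wrist_force: [4.9, -6.1, -8.9]
grip_width: 29.1
finger_force: 59.8
time_s: 14.45
tcp_pos: [579.8, -139.9, 246.2]
tcp_rot: [3.137, -0.088, 0.003]
wrist_force: [3.3, -6.7, -9.7]
grip_width: 29.3
finger_force: 59.8
time_s: 14.95
tcp_pos: [579.8, -139.9, 263.2]
tcp_rot: [3.137, -0.088, 0.003]
wrist_force: [5.8, -5.4, -9.8]
grip_width: 29.1
finger_force: 59.9
```

In the tool's units: -3 mm is -0.06, -2 mm is -0.04.

```bash
echo '[0,0,-0.06,0,0,0,20,0,0,-0.06,0,0,0,20,0,0,-0.06,0,0,0,20,0,0,-0.04,0,0,0,20,0,0,-0.04,0,0,0,20]' > mv.in && python3 -m jog mv.in; echo '[0,0,-0.03,0,0,0,20,0,0,-0.03,0,0,0,20,0,0,-0.02,0,0,0,20,0,0,0,0,0,0,20]' > mv.in && python3 -m jog mv.in
```

```text
time_s: 15.45
tcp_pos: [579.8, -139.9, 276.1]
tcp_rot: [3.137, -0.088, 0.003]
wrist_force: [5.1, -6.1, -8.8]
grip_width: 29.2
finger_force: 59.9
time_s: 15.85
tcp_pos: [579.8, -139.9, 280.2]
tcp_rot: [3.137, -0.088, 0.003]
wrist_force: [4.8, -6.1, -9.2]
grip_width: 29.1
finger_force: 59.9
```

In the tool's units: -1 mm is -0.02.

```bash
echo '[0,0,-0.02,0,0,0,20,0,0,-0.02,0,0,0,20,0,0,0,0,0,0,20]' > mv.in && python3 -m jog mv.in; echo '[0,0,-0.02,0,0,0,20,0,0,-0.02,0,0,0,20,0,0,0,0,0,0,20]' > mv.in && python3 -m jog mv.in
```

```text
time_s: 16.15
tcp_pos: [579.7, -139.8, 280.8]
tcp_rot: [3.136, -0.088, 0.003]
wrist_force: [6.6, -8.0, -18.1]
grip_width: 29.3
finger_force: 61.2
time_s: 16.45
tcp_pos: [579.6, -139.7, 280.9]
tcp_rot: [3.134, -0.088, 0.002]
wrist_force: [10.6, -10.3, -29.0]
grip_width: 29.3
finger_force: 62.0
```

The second stop is firm: 150 mm of rise and 29 N. I'll ease off slightly while staying on the stop, then check the ticket.

In the tool's units: 1 mm is 0.02.

```bash
echo '[0,0,0.02,0,0,0,20,0,0,0,0,0,0,20,0,0,0,0,0,0,20]' > mv.in && python3 -m jog mv.in; python3 - <<'E'
from h import *
p,d,W=cloud("wrist"); z=W[...,2]
for nm,cx,cy in(("loose",639.9,-105.6),("set",635.5,-177.3)):
    m=(np.hypot(W[...,0]-cx,W[...,1]-cy)<32)&(z>265)&(z<305); Q=W[m]
    print(nm,m.sum(),cv2.minAreaRect(Q[:,:2].astype(np.float32)),Q[:,2].max())
p,d,W2=cloud("side")
cv2.imwrite("pics/s3.png",cv2.resize(p[120:280,220:380],(600,600),interpolation=cv2.INTER_CUBIC)[:,:,::-1])
E
```

```text
time_s: 16.75
tcp_pos: [579.7, -139.7, 280.8]
tcp_rot: [3.135, -0.088, 0.002]
wrist_force: [9.0, -8.5, -21.8]
grip_width: 29.0
finger_force: 62.6
loose 12815 ((638.9769287109375, -109.7391357421875), (55.80431365966797, 55.19999694824219), 1.4902515411376953) 299.3801662024746
set 12748 ((635.81982421875, -174.3412322998047), (57.66604995727539, 54.77922821044922), 86.84493255615234) 299.36753473609144
```

View pics/s3.png

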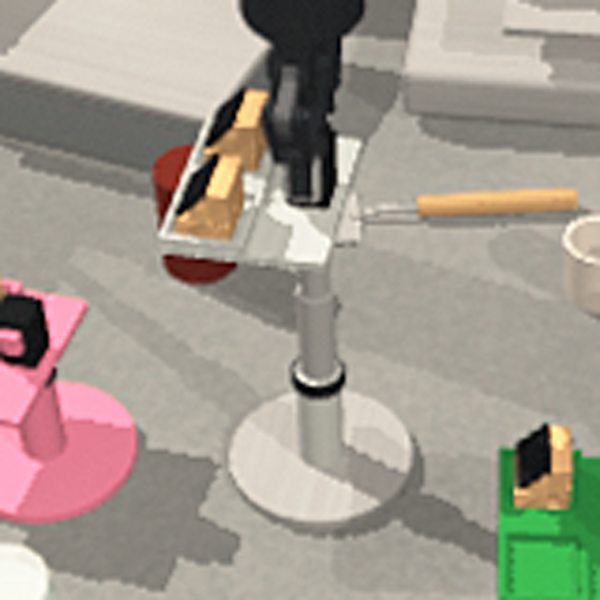

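The side crop shows the stand fully extended, with the middle tube out (318,330). Both tickets, at (210,200) and (245,130), sit in their pockets facing the same way, and the gripper holds the grip. Handing in.

```bash
python3 -c "
from rig import order
print(order.job_done())"
```

```text
the job is handed in; nothing more can be done
None
```

The ticket stands in its pocket with its slate facing the same way as the fixed one, and the arm is holding the tray up at the second stop; the job is handed in.

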